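Find the hidden button of the bar box

TASK

One of the five identical tiles let into the top of the elm bar box is a hidden button: feel lightly along the row with closed fingertips until you find the tile that gives, and press it so that the concealed drawer springs out of the front. Then take the hand away, leaving the drawer out. Pick nothing up, and leave the glasses, decanter, stopper, coaster, scoop and tray where they stand.

Things in the scene. Friction and masses are not known exactly. Their poses are not given: they have to be found in the camera images.
- bar_box: Elm bar box, fixed: 200 mm deep (x), 330 long (y), 80 high; origin at the centre of its underside. Its front faces its own -x, roughly to the robot. Its flat top has a straight row of five square elm tiles along y, 45 mm in front (-x) of the box's centre. All look alike; four are solid and do not give, one is the sprung button. Which one changes every time: feel for it.
- panel_centre (a point): Middle of the row, on the panel face (80 mm above the table), same as place_3. Tiles are 48 x 48 mm, 60 mm apart centre to centre, each in a 50 mm square opening, its top recessed 2 mm below the panel face; 10 mm of solid panel lies between openings.
- place_1 (a point): centre of the first of the five tile places counted from the left (+y) end, at the height of the panel face (80 mm above the table). x, y, z axes as the bar box's.
- place_2 (a point): centre of the second of the five tile places counted from the left (+y) end, at the height of the panel face (80 mm above the table). x, y, z axes as the bar box's.
- place_3 (a point): centre of the third of the five tile places counted from the left (+y) end, at the height of the panel face (80 mm above the table). x, y, z axes as the bar box's.
- place_4 (a point): centre of the fourth of the five tile places counted from the left (+y) end, at the height of the panel face (80 mm above the table). x, y, z axes as the bar box's.
- place_5 (a point): centre of the fifth of the five tile places counted from the left (+y) end, at the height of the panel face (80 mm above the table). x, y, z axes as the bar box's.
- catch (a joint): travel of the hidden button, whichever tile it is: 0 at rest to 0.008 m fully pressed (tile top then 10 mm below the panel face). Straight down; starts to give at about 1 N and takes about 6 N when fully down, springs back when let go. It frees the drawer at about 5 mm of travel.
- drawer (a joint): the hidden drawer in the front of the box, no handle: 0 shut, 0.06 m fully out (towards the box's own -x, front 54 mm high, 304 mm wide). A spring drives it out by itself within about a second once the button frees it; it stays out after the button is let go.
- tumbler_a: smoky grey glass tumbler, 76 mm across, 88 mm high, standing loose on the shelf close behind the box; origin at the centre of its underside. Not part of the job.
- tumbler_b: smoky grey glass tumbler, 76 mm across, 88 mm high, standing loose on the shelf beside the right end of the box; origin at the centre of its underside. Not part of the job.
- tumbler_c: smoky grey glass tumbler, 76 mm across, 88 mm high, standing loose in the bamboo tray; origin at the centre of its underside. Not part of the job.
- decanter: empty clear glass teardrop decanter, 150 mm across, 225 mm high, standing loose to the left of the box; origin at the centre of its underside. Not part of the job.
- stopper: the decanter's glass stopper, 34 mm across, 48 mm high, standing loose on the rear left part of the box's top, 90 to 120 mm behind the row of tiles; origin at the centre of its underside. Not part of the job.
- coaster: round white ceramic coaster, 94 mm across, 9 mm thick, lying loose on the rear right part of the box's top, 85 to 95 mm (centre) behind the row of tiles; origin at the centre of its underside. Not part of the job.
- ice_scoop: matte black ice scoop, about 200 mm long along its x, 59 mm wide, 37 mm high, loose on the shelf to the left; origin near its middle on the underside. Not part of the job.
- tray: bamboo tray, 280 (x) x 200 (y) x 30 mm, loose on the shelf to the right; origin at the centre of its underside. Not part of the job.

How it is judged:
By the outcome, as a careful person would: the job done as asked, in the order asked, and still so for the second after the job is handed in, with the robot touching nothing.
It also fails if it takes over 48 s, if anything falls off the work surface, if the arm or the gripper's body presses on something with over 40 N, if the wrist force passes 120 N, or if a joint passes its speed limit or range.

ROBOT

A 6-joint arm with a two-finger parallel gripper is mounted at the origin on the work surface. World frame = base frame: x ahead of the robot, y to its left, z up, the work surface at z = 0. Lengths are in m, angles in rad, forces in N, time in s.
With the tool pointing down it reaches from about 0.375 to 0.975 m from the base axis. Payload 3.8 kg.
Tool frame: the origin (TCP) lies at the very end of the fingers, on their centre line; the grasp point (between the pads) lies 19 mm behind it; z points along the fingers, y is the line along which they close (so a half turn about z gives the same grasp; the last joint's range is limited). The gripper opens to 85 mm and grips with 20 to 120 N. Pads are 22 mm wide; open, the fingers measure 114 mm over their backs; the gripper's body (76 mm by 85 mm) begins 54 mm behind the grasp point. The pads swing forward as they close: fully open they stand 13 mm farther back than shut.
Start: joints at [-0.037, 0.264, 1.604, -0, 1.274, -0.037], TCP at [0.675, -0, 0.231] pointing down, gripper open.
Joint ranges: [-2.63, 2.63], [-0.94, 2.18], [0.31, 2.57], [-1.31, 4.45], [0, 2.66], [-2.55, 2.55]. Speed limits (rad/s): [2.57, 2.57, 3.14, 3.14, 3.14, 3.14].

INTERFACE

Orientations are given as a rotation vector (axis times angle).
In Python, from workcell import read_state, read_camera, calibration, finish_job gives the robot as it stands.
- The arm moves only by the tool step_arm, never from a script. Its argument "commands" is a list of rows, each an object of numbers: "fingers": the gripper's target within -1 to 1 (shut at 1, half-way at 0, fully open at -1); "dx", "dy", "dz": the shift along the tool's x, y, z in m; "roll": the turn about the tool's z in degrees. In form: [{"fingers": .., "dx": .., "dy": .., "dz": .., "roll": ..}, ...]. A call has 1 to 8 rows; each row is the pose to reach, as a shift and turn from the pose commanded when the call began, along the tool's axes at that moment; what a row does not reach only later rows make up. A row lasts 1/8 s, in which the tool goes at most 62.5 mm and 10.7 degrees, less where a joint would pass 70% of its speed; a pose out of reach is approached as far as the arm can. A call with a gripper value outside its range is refused whole. The fingers move at their own pace and stop on an object; "squeeze" is the grip in N (left out, the last holds). Time passes only in rows, so rows that repeat a pose let the fingers close. It gives the time, the measured TCP pose, the force, the opening and the grip force at its end, in the units of the state.
- read_state(): the state, without advancing time (a new reading comes with each control period).
- read_camera(name): name is "scene" or "side" or "wrist"; returns (picture, depth): 480x640x3 uint8, blue, green, red; 480x640 float32, m along the optical axis (not along the pixel's ray), 0 where there is no reading.
- calibration(name): a dict with "intrinsics" (3x3 intrinsics, pixels), "k1" (the pictures are not rectified: a ray, as slopes to the right and down, at radius r is drawn at 1 + k1 r^2 times it, then the intrinsics apply), "world_to_cam" (4x4, takes a point from world to camera coordinates). Camera axes: x right, y up, looking along -z (the intrinsics and any distortion apply to the point x, -y, -z); pixel columns grow to the right and rows downward; lengths in m; the calibration is good to about 2 mm. A picture is of the moment at which its call begins: read the wrist's pose just before it. calibration takes no time and is no camera call; for the wrist camera it gives the pose at the moment of the call.
- finish_job(): hands the job in; it is judged then, once.
The state is a dict: "time": time; "q": joint angles; "joint_vel": joint speeds; "joint_torque": joint torques, N m; "tool_pos": TCP position; "tcp_rot": TCP orientation; "wrist_force": force on the tool from outside, world axes, zero at the start; "torque": the same for the moment, N m; "width": opening from 0.0 (shut) to 1.0 (fully open); "grip_force": force on a finger pad.
Only numpy, scipy, OpenCV 4.12 (cv2) and the standard library are available. Lean on these libraries where they do the work, as an engineer would, in place of code of your own. Each camera call takes 0.05 s, during which the arm holds its last target. There are 200 camera calls.

## Working session

There is one attempt and no reset: what is moved stays moved. The work goes in short steps, Python scripts to look and compute and a tool call to move; the robot and the scene stay as the last step left them, time stands still between calls to the robot, and variables do not carry over. Pictures are saved under pics/ and viewed, at most 10 in all, crops included, and the job is handed in when it is done.

Besides the shell and the picture viewer there is one more tool, called after ">>>" by a JSON object that holds its "op" and its "data". step_arm: Moves the arm, as the interface text tells. Its arguments: {"type":"object","properties":{"commands":{"type":"array","items":{"type":"object","properties":{"fingers":{"type":"number"},"dx":{"type":"number"},"dy":{"type":"number"},"dz":{"type":"number"},"roll":{"type":"number"}}}},"squeeze":{"type":"number"}},"required":["commands"]}

```bash
mkdir -p pics
cat > h.py <<'E'
import numpy as np,cv2
from workcell import *
def ray(name,px):
    c=calibration(name);K=np.array(c["intrinsics"]);M=np.array(c["world_to_cam"])
    d=np.array([c["k1"],0,0,0,0],float)
    p=cv2.undistortPoints(np.array(px,float).reshape(-1,1,2),K,d).reshape(-1,2)
    D=np.c_[p[:,0],-p[:,1],-np.ones(len(p))]
    return -M[:3,:3].T@M[:3,3],D@M[:3,:3]
def onz(name,px,z):
    o,D=ray(name,px);return o+D*((z-o[2])/D[:,2])[:,None]
E
python3 - <<'E'
from h import *
s=read_state();print({k:np.round(s[k],3) for k in s})
for n in["scene","wrist"]:
    p,d=read_camera(n);cv2.imwrite(f"pics/{n}1.png",p);np.save(n+"1.npy",d)
E
```

```text
{'time': np.float64(0.0), 'q': array([-0.037,  0.265,  1.605,  0.   ,  1.274, -0.037]), 'joint_vel': array([-0.002,  0.001, -0.001,  0.   ,  0.001, -0.   ]), 'joint_torque': array([ 1.0000e-03, -5.1512e+01, -3.6731e+01, -0.0000e+00,  1.3000e-02,
        0.0000e+00]), 'tool_pos': array([0.674, 0.   , 0.23 ]), 'tcp_rot': array([-2.22e+00, -2.22e+00,  2.00e-03]), 'wrist_force': array([-0.109,  0.232, -0.516]), 'torque': array([-0.015,  0.012, -0.001]), 'grip_force': np.float64(0.0), 'width': np.float64(1.0)}
```

View pics/scene1.png

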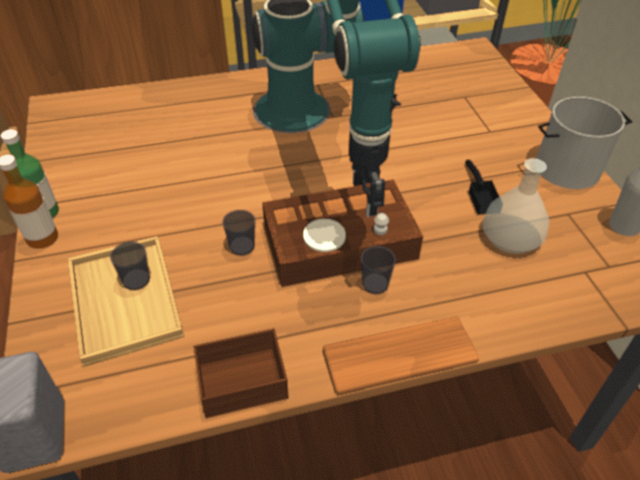

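View pics/wrist1.png

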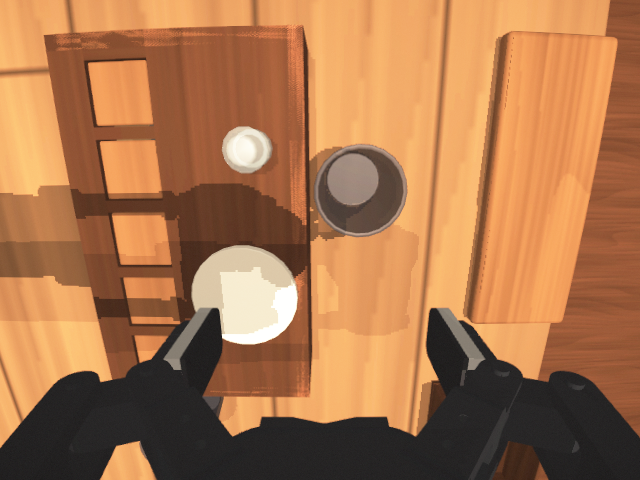

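The scene view shows the box with the row of tiles on the robot's side, under the gripper. In the wrist view (right = +x, up = +y) the tile openings are at about (120,92), (130,169), (140,239), (148,295) and (155,350). The stopper is at (246,150) and the coaster at (244,295).

Run:
```python
from h import *
q=[[85,60],[147,57],[154,125],[94,127], [98,139],[157,138],[163,199],[105,199], [108,213],[167,211],[172,265],[117,267]]
P=onz("wrist",q,.08).reshape(3,4,3)
print(np.round(P.mean(1),4)); print(np.round(P[:,:,:2],3))
print(np.round(onz("wrist",[[302,26],[309,395],[45,36],[246,296]],.08),4))
p=cv2.imread("pics/wrist1.png")[20:400,30:330];cv2.imwrite("pics/crop1.png",cv2.resize(p,None,fx=1.57,fy=1.57,interpolation=2))
```

```text
[[ 0.515   0.1098  0.08  ]
 [ 0.5153  0.0504  0.08  ]
 [ 0.515  -0.01    0.08  ]]
[[[ 0.49   0.135]
  [ 0.54   0.135]
  [ 0.54   0.085]
  [ 0.49   0.085]]

 [[ 0.491  0.075]
  [ 0.541  0.075]
  [ 0.54   0.026]
  [ 0.489  0.026]]

 [[ 0.49   0.014]
  [ 0.542  0.015]
  [ 0.54  -0.034]
  [ 0.489 -0.036]]]
[[ 0.6586  0.1541  0.08  ]
 [ 0.6595 -0.1728  0.08  ]
 [ 0.4603  0.1534  0.08  ]
 [ 0.604  -0.0633  0.08  ]]
```

View pics/crop1.png

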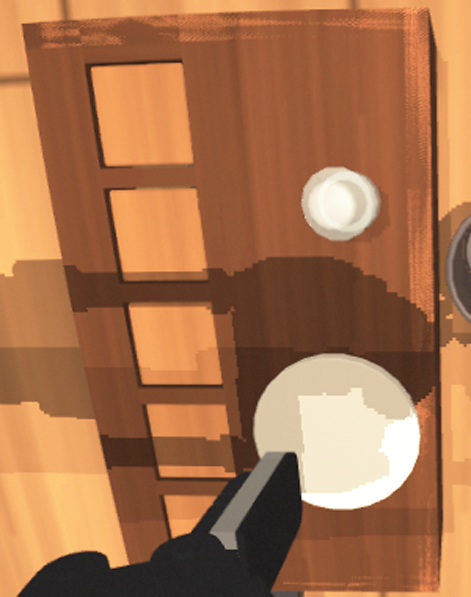

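The row lies at x=0.515, square to the base, with tiles at y=0.110, 0.050, -0.010, -0.070 and -0.130. Tool x is world +y, tool y is world +x, and tool z is down. I'll close the fingers and go above tile 3.

>>> {"op": "step_arm", "data": {"commands": [{"fingers": 1,"dx": -0.003,"dy": -0.05,"dz": 0},{"fingers": 1,"dx": -0.006,"dy": -0.1,"dz": 0.03},{"fingers": 1,"dx": -0.01,"dy": -0.15,"dz": 0.07},{"fingers": 1,"dx": -0.01,"dy": -0.159,"dz": 0.11},{"fingers": 1,"dx": -0.01,"dy": -0.159,"dz": 0.135},{"fingers": 1,"dx": -0.01,"dy": -0.159,"dz": 0.135},{"fingers": 1,"dx": -0.01,"dy": -0.159,"dz": 0.135},{"fingers": 1,"dx": -0.01,"dy": -0.159,"dz": 0.135}], "squeeze": 20}}

```text
invalid input
```

>>> {"op": "step_arm", "data": {"commands": [{"fingers": 1.0,"dx": -0.003,"dy": -0.05,"dz": 0.0,"roll": 0.0},{"fingers": 1.0,"dx": -0.006,"dy": -0.1,"dz": 0.03,"roll": 0.0},{"fingers": 1.0,"dx": -0.01,"dy": -0.15,"dz": 0.07,"roll": 0.0},{"fingers": 1.0,"dx": -0.01,"dy": -0.159,"dz": 0.11,"roll": 0.0},{"fingers": 1.0,"dx": -0.01,"dy": -0.159,"dz": 0.135,"roll": 0.0},{"fingers": 1.0,"dx": -0.01,"dy": -0.159,"dz": 0.135,"roll": 0.0},{"fingers": 1.0,"dx": -0.01,"dy": -0.159,"dz": 0.135,"roll": 0.0},{"fingers": 1.0,"dx": -0.01,"dy": -0.159,"dz": 0.135,"roll": 0.0}], "squeeze": 20}}

```text
time: 1.1
tool_pos: [0.5176, -0.0101, 0.0979]
tcp_rot: [2.22, 2.22, 0.003]
wrist_force: [0.0, 0.2, 0.0]
width: -0.001
grip_force: 0.0
```

>>> {"op": "step_arm", "data": {"commands": [{"fingers": 1.0,"dx": 0.0,"dy": -0.002,"dz": 0.012,"roll": 0.0},{"fingers": 1.0,"dx": 0.0,"dy": -0.002,"dz": 0.016,"roll": 0.0},{"fingers": 1.0,"dx": 0.0,"dy": -0.002,"dz": 0.018,"roll": 0.0},{"fingers": 1.0,"dx": 0.0,"dy": -0.002,"dz": 0.019,"roll": 0.0},{"fingers": 1.0,"dx": 0.0,"dy": -0.002,"dz": 0.02,"roll": 0.0},{"fingers": 1.0,"dx": 0.0,"dy": -0.002,"dz": 0.02,"roll": 0.0}]}}

```text
time: 1.85
tool_pos: [0.5134, -0.0099, 0.078]
tcp_rot: [-2.22, -2.221, 0.002]
wrist_force: [-8.0, 0.4, 14.2]
width: -0.003
grip_force: 7.2
```

14 N at z=0.078 with no travel, so tile 3 is solid. Next is tile 2, pressing more gently.

>>> {"op": "step_arm", "data": {"commands": [{"fingers": 1.0,"dx": 0.0,"dy": 0.001,"dz": -0.012,"roll": 0.0},{"fingers": 1.0,"dx": 0.03,"dy": 0.001,"dz": -0.012,"roll": 0.0},{"fingers": 1.0,"dx": 0.06,"dy": 0.001,"dz": -0.012,"roll": 0.0},{"fingers": 1.0,"dx": 0.06,"dy": 0.001,"dz": -0.007,"roll": 0.0},{"fingers": 1.0,"dx": 0.06,"dy": 0.001,"dz": -0.003,"roll": 0.0},{"fingers": 1.0,"dx": 0.06,"dy": 0.001,"dz": -0.002,"roll": 0.0},{"fingers": 1.0,"dx": 0.06,"dy": 0.001,"dz": -0.001,"roll": 0.0},{"fingers": 1.0,"dx": 0.06,"dy": 0.001,"dz": -0.001,"roll": 0.0}]}}

```text
time: 2.85
tool_pos: [0.5147, 0.0494, 0.078]
tcp_rot: [-2.222, -2.22, 0.001]
wrist_force: [-4.8, 1.6, 7.4]
width: 0.001
grip_force: 3.6
```

Tile 2 is solid too: 7.4 N at 0.078. Next is tile 1.

>>> {"op": "step_arm", "data": {"commands": [{"fingers": 1.0,"dx": 0.0,"dy": 0.0,"dz": -0.012,"roll": 0.0},{"fingers": 1.0,"dx": 0.03,"dy": 0.0,"dz": -0.012,"roll": 0.0},{"fingers": 1.0,"dx": 0.06,"dy": 0.0,"dz": -0.012,"roll": 0.0},{"fingers": 1.0,"dx": 0.06,"dy": 0.0,"dz": -0.006,"roll": 0.0},{"fingers": 1.0,"dx": 0.06,"dy": 0.0,"dz": -0.002,"roll": 0.0},{"fingers": 1.0,"dx": 0.06,"dy": 0.0,"dz": -0.001,"roll": 0.0},{"fingers": 1.0,"dx": 0.06,"dy": 0.0,"dz": 0.0,"roll": 0.0},{"fingers": 1.0,"dx": 0.06,"dy": 0.0,"dz": 0.0,"roll": 0.0}]}}

```text
time: 3.85
tool_pos: [0.5146, 0.1091, 0.078]
tcp_rot: [-2.222, -2.22, 0.002]
wrist_force: [-4.2, -1.2, 7.0]
width: -0.002
grip_force: 3.6
```

Tile 1 is solid. Now lift and cross to tile 4 (180 mm to the right).

>>> {"op": "step_arm", "data": {"commands": [{"fingers": 1.0,"dx": 0.0,"dy": 0.0,"dz": -0.014,"roll": 0.0},{"fingers": 1.0,"dx": -0.05,"dy": 0.0,"dz": -0.014,"roll": 0.0},{"fingers": 1.0,"dx": -0.1,"dy": 0.0,"dz": -0.014,"roll": 0.0},{"fingers": 1.0,"dx": -0.15,"dy": 0.0,"dz": -0.014,"roll": 0.0},{"fingers": 1.0,"dx": -0.18,"dy": 0.0,"dz": -0.014,"roll": 0.0},{"fingers": 1.0,"dx": -0.18,"dy": 0.0,"dz": -0.012,"roll": 0.0}]}}

```text
time: 4.6
tool_pos: [0.5157, -0.0724, 0.0903]
tcp_rot: [2.224, 2.216, 0.001]
wrist_force: [0.4, -0.1, 0.5]
width: -0.0
grip_force: 0.0
```

>>> {"op": "step_arm", "data": {"commands": [{"fingers": 1.0,"dx": 0.0,"dy": 0.0,"dz": 0.006,"roll": 0.0},{"fingers": 1.0,"dx": 0.0,"dy": 0.0,"dz": 0.01,"roll": 0.0},{"fingers": 1.0,"dx": 0.0,"dy": 0.0,"dz": 0.011,"roll": 0.0},{"fingers": 1.0,"dx": 0.0,"dy": 0.0,"dz": 0.012,"roll": 0.0},{"fingers": 1.0,"dx": 0.0,"dy": 0.0,"dz": 0.012,"roll": 0.0}]}}

```text
time: 5.22
tool_pos: [0.5151, -0.0696, 0.0773]
tcp_rot: [2.22, 2.222, 0.0]
wrist_force: [0.6, 0.7, 1.5]
width: 0.0
grip_force: 0.0
```

1.5 N with z already at 0.0773, so tile 4 gives. Press it about 7 mm and hold.

>>> {"op": "step_arm", "data": {"commands": [{"fingers": 1.0,"dx": 0.0,"dy": 0.0,"dz": 0.002,"roll": 0.0},{"fingers": 1.0,"dx": 0.0,"dy": 0.0,"dz": 0.004,"roll": 0.0},{"fingers": 1.0,"dx": 0.0,"dy": 0.0,"dz": 0.006,"roll": 0.0},{"fingers": 1.0,"dx": 0.0,"dy": 0.0,"dz": 0.007,"roll": 0.0},{"fingers": 1.0,"dx": 0.0,"dy": 0.0,"dz": 0.007,"roll": 0.0},{"fingers": 1.0,"dx": 0.0,"dy": 0.0,"dz": 0.007,"roll": 0.0},{"fingers": 1.0,"dx": 0.0,"dy": 0.0,"dz": 0.007,"roll": 0.0},{"fingers": 1.0,"dx": 0.0,"dy": 0.0,"dz": 0.007,"roll": 0.0}]}}

```text
time: 6.22
tool_pos: [0.5153, -0.0698, 0.0705]
tcp_rot: [2.221, 2.221, 0.001]
wrist_force: [-1.3, 3.4, 6.4]
width: -0.002
grip_force: 2.7
```

>>> {"op": "step_arm", "data": {"commands": [{"fingers": 1.0,"dx": 0.0,"dy": 0.0,"dz": 0.0,"roll": 0.0},{"fingers": 1.0,"dx": 0.0,"dy": 0.0,"dz": -0.02,"roll": 0.0},{"fingers": 1.0,"dx": 0.0,"dy": 0.0,"dz": -0.06,"roll": 0.0},{"fingers": 1.0,"dx": 0.0,"dy": 0.0,"dz": -0.1,"roll": 0.0},{"fingers": 1.0,"dx": 0.0,"dy": 0.0,"dz": -0.15,"roll": 0.0},{"fingers": 1.0,"dx": 0.0,"dy": 0.0,"dz": -0.18,"roll": 0.0},{"fingers": 1.0,"dx": 0.0,"dy": 0.0,"dz": -0.18,"roll": 0.0},{"fingers": 1.0,"dx": 0.0,"dy": 0.0,"dz": -0.18,"roll": 0.0}]}}

```text
time: 7.22
tool_pos: [0.5143, -0.0702, 0.2487]
tcp_rot: [-2.221, -2.22, 0.002]
wrist_force: [0.1, 0.1, -0.6]
width: 0.002
grip_force: 0.0
```

Run:
```python
from h import *
a=read_camera("wrist")[0];b=read_camera("side")[0]
cv2.imwrite("pics/end.png",cv2.resize(np.hstack([a,b]),(800,300)))
```

```text
(no output)
```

View pics/end.png

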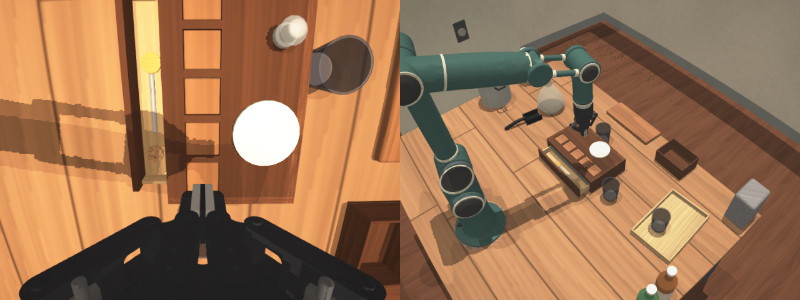

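The wrist view shows the drawer standing out at the left of the box, columns 122-162, which is about 60 mm against a tile pitch of about 38 px. The stopper, coaster and glasses haven't moved, and the hand is clear above the box.

```bash
python3 -c "
from workcell import *
print(finish_job())"
```

```text
the job is handed in; nothing more can be done
None
```

The hidden button was tile 4 from the left; I pressed it, the drawer sprang out and stayed out, and I handed the job in with the hand clear and nothing else visibly moved.

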